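# Plug in the hen-door light sensor, lock it and test it with the torch

## Task

Plug the white light-sensor module into the pocket of the hen-door opener, fully home with its eye on the side away from the orange lever, and swing that lever shut over it. Then draw the yellow torch (it lights by itself when lifted) out of its cradle, turn it and hold it still in the air with its beam straight into the sensor's slanting eye, its lens about 10 cm from the eye. Finish while still holding the torch like that, touching nothing with it, and leave the pin jar and the grease tub where they are.

Things in the scene. Friction and masses are not known exactly. Their poses are not given: they have to be found in the camera images.
- opener: Grey housing of the hen-door opener, 40 mm high, fixed. Origin on the bench below the pocket's centre, -x its front (green terminals; faces to the robot's right, +-23 degrees), z up. Housing x -58 to +82, y +-62 mm; behind it, to x = 121, a gearmotor 40 mm high. Pocket in the top face: 36 mm (x) by 40 mm (y), 20 mm deep, mouth chamfered. Only the lever and its lugs (54 mm high) rise above the top.
- pocket (a point): Centre of the pocket's floor, 20 mm above the bench and 20 mm below the mouth. The seated module's origin is here, its axes along the opener's, with 1 mm of play on each side; it then stands 36 mm out of the housing, its top 76 mm above the bench.
- sensor: Loose white plug-in light-sensor module, 34 (x) by 38 (y) by 56 mm high, 50 to 100 g, upright on the tile at the start. Origin: centre of its underside, z up, -x its front. A 45 degree bevel, holding the round red eye, cuts the upper front edge from 36 mm height at x = -17 to 56 mm height at x = +3 mm. Grasp it by the flat +-y sides.
- eye (a point): Outer face of the module's round red eye (12 mm across, in a black ring of 22 mm), at (-9, 0, 48) mm in the module's frame; its z axis points out of the eye, forward and up at 45 degrees.
- lever (a joint): Orange retaining lever behind the pocket, in rad: 0 = shut (upright, nose 2 mm above the module's rear top edge; stop), 1.0 = thrown right back from the pocket; starts at 0.65 to 1.0. Turns about the opener's y axis at lever_pivot, stays where left (about 1.5 N at the tab moves it). 18 mm wide, arm 5 mm thick, 42 mm above the pivot when shut.
- lever_pivot (a point): Axis of the lever, at (28, 0, 48) mm in the opener's frame.
- lever_tab (a point): Rear end, mid-width, of the lever's thumb tab: 10 mm behind and 40 mm above the pivot when shut. Thrown back, it is the lever's rearmost part; pushing it from behind and below with closed fingers, up and over along its arc about the pivot, shuts the lever (a straight level push binds).
- torch: Loose yellow torch, 142 mm long, 120 to 195 g, standing head down in the cradle at the start. Origin at the centre of the lens, z along its axis from lens to tail: the beam leaves along -z. Head 38 mm in diameter up to z = 26 mm, tapering to a round barrel 28 mm in diameter from z = 40 mm to the tail (last 12 mm black).
- cradle: Black torch cradle fixed to the bench: base disc 84 mm in diameter, 6 mm thick, and an upright cup 51 mm outside and 43 mm inside diameter, rim 50 mm and inner floor 8 mm above the bench. Origin on the bench on the cup's axis. The torch is drawn straight up, at least 45 mm, to come clear.
- tile: White ceramic tile, 120 x 120 x 8 mm, fast on the bench, on which the module stands at the start. Origin at the centre of its underside.
- pin_jar: Stainless open jar of hinge pins, 60 mm in diameter, 83 mm high over the pins, on the bench. Origin at the centre of its underside. Not to be disturbed.
- grease_tub: Blue grease tub with flip-top lid, 72 mm in diameter, 50 mm high, on the bench. Origin at the centre of its underside. Not to be disturbed.
Mind the look-alikes: they are no part of the job. Of the things shaped like the sensor, the white one is meant.

How it is judged:
By the outcome, as a careful person would: the job done as asked, in the order asked, and still so for the second after the job is handed in, while the arm keeps its last pose, push and grip.
It also fails if it takes over 72 s, if anything falls off the work surface, if the arm or the gripper's body presses on something with over 40 N, if the wrist force passes 120 N, or if a joint passes its speed limit or range.

## Robot

A 6-joint arm with a two-finger parallel gripper is mounted at the origin on the work surface. World frame = base frame: x ahead of the robot, y to its left, z up, the work surface at z = 0. Lengths are in m, angles in rad, forces in N, time in s.
With the tool pointing down it reaches from about 0.35 to 0.875 m from the base axis. Payload 4.2 kg.
Tool frame: the origin (TCP) lies between the finger pads; the fingertips stand 19 mm ahead of it and the grasp point (between the pads) is the TCP; z points along the fingers, y is the line along which they close (so a half turn about z gives the same grasp; the last joint's range is limited). The gripper opens to 87 mm and grips with 3 to 60 N. Pads are 19 mm wide; open, the fingers measure 117 mm over their backs; the gripper's body (75 mm by 190 mm) begins 51 mm behind the grasp point.
Start: joints at [-0.885, 0.385, 0.008, 0, -1.194, -0.259], TCP at [0.259, -0.569, 0.242] pointing down, gripper open.
Joint ranges: [-3.14, 3.14], [-1.21, 2.06], [-1.07, 1.41], [-3.16, 2.05], [-2.99, -0.16], [-3.1, 3.1]. Speed limits (rad/s): [2.79, 2.79, 3.14, 3.14, 3.14, 3.14].

## Interface

Orientations are given as a unit quaternion [x, y, z, w].
In Python, from cell import sense, optics, job_done gives the robot as it stands.
- The arm moves only by the tool play_rows, never from a script. Its argument "plan" is a list of rows, each a list of 4 numbers: the shift along the tool's x, y, z each as a share of 20 mm, from -1 to 1, then the turn about the tool's z as a share of 5 degrees, from -1 to 1. A call has 1 to 10 rows; each row shifts and turns the commanded pose from where the row before left it, along the tool's axes as they then stand; what a row does not reach is not made up. A row lasts 1/10 s, in which the tool goes at most 50 mm and 8.59 degrees, less where a joint would pass 70% of its speed; a pose out of reach is approached as far as the arm can. A call with a number of a shift or a turn outside -1 to 1 is refused whole. A call with a gripper value outside its range is refused whole. "grip" is the opening, from 0 (shut) to 1 (fully open), set as the call begins (left out, the last holds). The fingers move at their own pace and stop on an object; "force" is the grip in N (left out, the last holds). Time passes only in rows, so rows that do not move let the fingers close. It gives the time, the measured TCP pose, the force, the opening and the grip force at its end, in the units of the state.
- sense(): the state, without advancing time (a new reading comes with each control period).
- optics.capture(name): name is "scene" or "top" or "wrist"; returns a dict with "frame" (420x560x3 uint8, red, green, blue), "camera_matrix" (3x3 intrinsics, pixels), "dist_coeffs" ([k1, k2, p1, p2, k3] as OpenCV has them; the pictures are not rectified), "R" (3x3) and "t" (3): a world point X has camera coordinates R X + t. Camera axes: x right, y down, z forward; pixel columns grow to the right and rows downward; lengths in m; the calibration is good to about 2 mm. A picture is of the moment at which its call begins. There is no depth.
- job_done(): hands the job in; it is judged then, once.
The state is a dict: "clock": time; "q": joint angles; "joint_vel": joint speeds; "tau": joint torques, N m; "tool_pos": TCP position; "tool_rot": TCP orientation; "wrist_force": force on the tool from outside, world axes, zero at the start; "ft_torque": the same for the moment, N m; "finger_gap": opening from 0.0 (shut) to 1.0 (fully open); "grasp_force": force on a finger pad.
Only numpy, scipy, OpenCV 4.12 (cv2) and the standard library are available. Lean on these libraries where they do the work, as an engineer would, in place of code of your own. Each camera call takes 0.05 s, during which the arm holds its last target. There are 200 camera calls.

## Working session

There is one attempt and no reset: what is moved stays moved. The work goes in short steps, Python scripts to look and compute and a tool call to move; the robot and the scene stay as the last step left them, time stands still between calls to the robot, and variables do not carry over. Pictures are saved under pics/ and viewed, at most 10 in all, crops included, and the job is handed in when it is done.

Besides the shell and the picture viewer there is one more tool, called after ">>>" as a command line: name --pt "numbers of a row" for each row, then --argument value for the rest. play_rows: Moves the arm, as the interface text tells. Its arguments: {"type":"object","properties":{"plan":{"type":"array","items":{"type":"array","items":{"type":"number"}}},"grip":{"type":"number"},"force":{"type":"number"}},"required":["plan"]}

```bash
mkdir -p pics; cat > h.py <<'E'
import numpy as np, cv2
from cell import sense, optics, job_done
from scipy.spatial.transform import Rotation as Rn
def cap(n,f=None):
    c=optics.capture(n)
    if f: cv2.imwrite('pics/'+f+'.png',c['frame'][:,:,::-1])
    return c
def ray(c,uv):
    p=cv2.undistortPoints(np.array([[uv]],float),np.array(c['camera_matrix']),np.array(c['dist_coeffs'])).ravel()
    R=np.array(c['R']);d=R.T@np.array([p[0],p[1],1]);o=-R.T@np.array(c['t'])
    return o,d
def at(c,uv,z):
    o,d=ray(c,uv);return o+d*(z-o[2])/d[2]
def proj(c,X):
    R=np.array(c['R'],float)
    return cv2.projectPoints(np.array(X,float).reshape(-1,1,3),cv2.Rodrigues(R)[0],np.array(c['t'],float),np.array(c['camera_matrix']),np.array(c['dist_coeffs']))[0].reshape(-1,2)
E
python3 - <<'E'
from h import *
s=sense();print({k:np.round(v,3).tolist() for k,v in s.items()})
print(Rn.from_quat(s['tool_rot']).as_matrix().round(3))
for n in('scene','top'):
    c=cap(n,n+'0');print(n,-np.array(c['R']).T@c['t'],np.array(c['R'])[2].round(2))
a=cv2.imread('pics/scene0.png');b=cv2.imread('pics/top0.png')
E
```

```text
{'clock': 0.0, 'q': [-0.885, 0.386, 0.007, -0.001, -1.194, -0.259], 'joint_vel': [-0.0, 0.0, 0.0, -0.0, -0.0, -0.0], 'tau': [-0.0, -39.066, 18.741, 4.22, 0.011, -0.0], 'tool_pos': [0.259, -0.568, 0.24], 'tool_rot': [-0.212, 0.977, 0.001, -0.0], 'wrist_force': [0.392, 0.384, -0.216], 'ft_torque': [-0.029, 0.089, -0.033], 'grasp_force': 0.0, 'finger_gap': 1.001}
[[-0.91  -0.414 -0.001]
 [-0.414  0.91   0.002]
 [ 0.     0.002 -1.   ]]
scene [1.04404015 0.59159672 1.06039302] [-0.4  -0.48 -0.78]
top [ 0.35487226 -0.01504597  0.97293752] [ 0.21 -0.01 -0.98]
```

View pics/scene0.png

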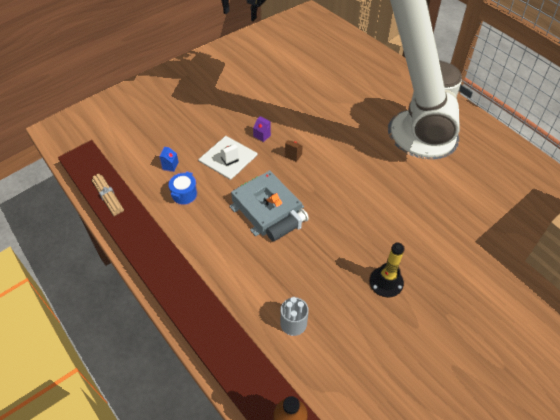

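View pics/top0.png

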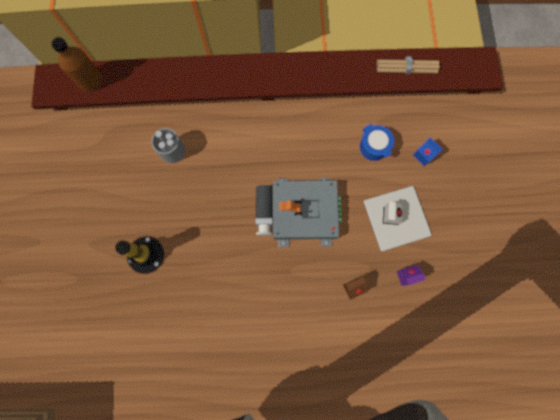

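```bash
python3 - <<'E'
import cv2
b=cv2.imread('pics/top0.png')[170:260,245:435];cv2.imwrite('pics/topc.png',cv2.resize(b,None,fx=4.2,fy=4.2,interpolation=cv2.INTER_CUBIC))
b=cv2.imread('pics/scene0.png')[130:250,190:320];cv2.imwrite('pics/scec.png',cv2.resize(b,None,fx=5,fy=5,interpolation=cv2.INTER_CUBIC))
E
```

```text
(no output)
```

View pics/topc.png

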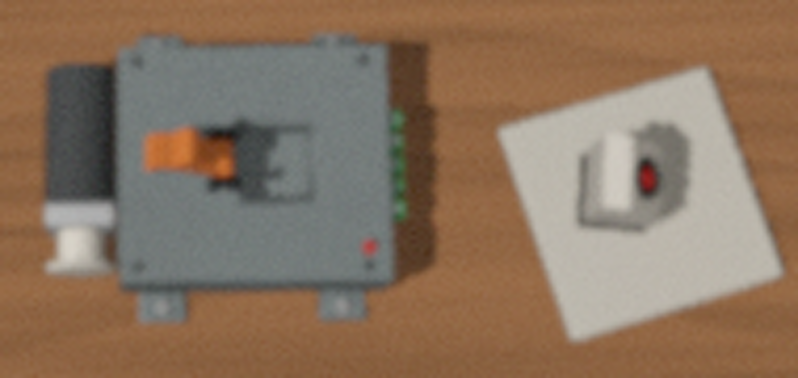

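View pics/scec.png

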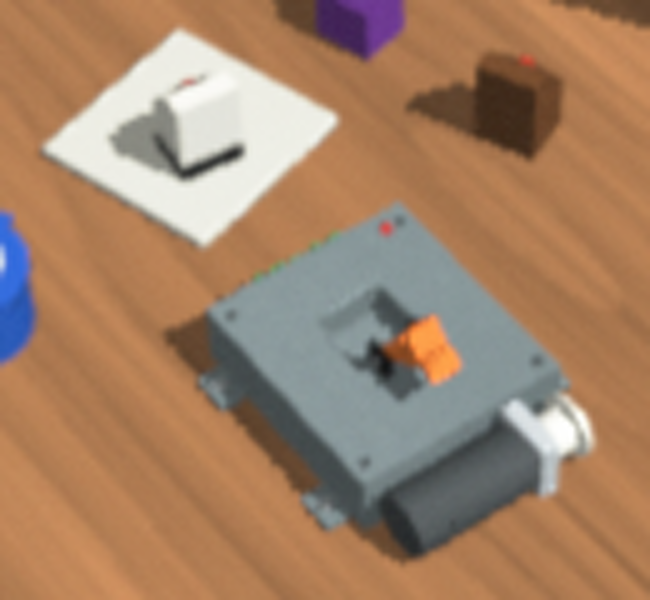

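```bash
python3 - <<'E'
from h import *
t=cap('top');s=cap('scene');
T=lambda p:(p[0]/4.2+245-.38,p[1]/4.2+170-.38)
S=lambda p:(p[0]/5+190-.4,p[1]/5+130-.4)
A=np.array([at(t,T(p),.04) for p in[(388,43),(118,45),(122,288),(393,285)]])
B=np.array([at(s,S(p),.04) for p in[(208,312),(365,498),(562,378),(400,205)]])
# op coords: (-58,-62),(82,-62),(82,62),(-58,62)
M=np.array([[-58,-62],[82,-62],[82,62],[-58,62]])/1000
for P in(A,B):
    m=P.mean(0)[:2];mm=M.mean(0);H=(M-mm).T@(P[:,:2]-m);a=np.arctan2(H[0,1]-H[1,0],H[0,0]+H[1,1])
    R=np.array([[np.cos(a),-np.sin(a)],[np.sin(a),np.cos(a)]])
    o=m-R@mm;print('opener',o,np.degrees(a));print(((M@R.T+o)-P[:,:2]).round(4).tolist())
for n,c,F,ps in(('top',t,T,[(500,130),(707,67),(783,272),(573,342)]),('scene',s,S,[(205,245),(43,150),(180,28),(338,120)])):
    P=np.array([at(c,F(p),.008) for p in ps]);print(n,'tile',P.round(4).tolist(),P.mean(0))
print('bk edge top',[at(t,T(p),.008).round(4).tolist() for p in[(580,225),(645,228)]], 'scene',[at(s,S(p),.008).round(4).tolist() for p in[(160,150),(187,177),(243,152)]])
print('top',[at(t,T(p),.064).round(4).tolist() for p in[(607,133),(632,133),(600,205),(628,210)]])
print('scene',[at(s,S(p),.064).round(4).tolist() for p in[(165,100),(182,108),(242,85),(225,73)]])
# torch: yellow/black segmentation
for c in(t,s):
    f=c['frame'];hsv=cv2.cvtColor(f,cv2.COLOR_RGB2HSV)
    print(c['frame'].shape)
b=t['frame'][225:285,105:175][:,:,::-1];b2=s['frame'][230:305,360:415][:,:,::-1]
b=cv2.resize(b,None,fx=6,fy=6,interpolation=cv2.INTER_CUBIC);b2=cv2.resize(b2,None,fx=6,fy=6,interpolation=cv2.INTER_CUBIC)
o=np.zeros((460,760,3),np.uint8);o[:b.shape[0],:b.shape[1]]=b;o[:b2.shape[0],425:425+b2.shape[1]]=b2;cv2.imwrite('pics/torch.png',o)
E
```

```text
opener [ 0.5435286  -0.08598522] 87.99706560979914
[[-0.0018, 0.0009], [-0.0019, -0.0006], [0.0021, 0.0008], [0.0017, -0.0011]]
opener [ 0.54902011 -0.08013222] 87.33512189165621
[[0.0013, 0.0009], [-0.0009, -0.0032], [-0.0013, -0.0008], [0.0009, 0.0031]]
top tile [[0.5631, -0.2083, 0.008], [0.5932, -0.3242, 0.008], [0.4795, -0.3531, 0.008], [0.4477, -0.2375, 0.008]] [ 0.52088663 -0.2807819   0.008     ]
scene tile [[0.567, -0.2046, 0.008], [0.5972, -0.3201, 0.008], [0.4803, -0.3522, 0.008], [0.4533, -0.2343, 0.008]] [ 0.52442169 -0.27779844  0.008     ]
bk edge top [[0.5096, -0.2468, 0.008], [0.5065, -0.2814, 0.008]] scene [[0.5456, -0.2785, 0.008], [0.5456, -0.252, 0.008], [0.51, -0.2479, 0.008]]
top [[0.5471, -0.2514, 0.064], [0.5466, -0.2642, 0.064], [0.5103, -0.2444, 0.064], [0.5072, -0.2583, 0.064]]
scene [[0.5488, -0.2611, 0.064], [0.545, -0.2504, 0.064], [0.5095, -0.2441, 0.064], [0.5113, -0.2575, 0.064]]
(420, 560, 3)
(420, 560, 3)
```

View pics/torch.png

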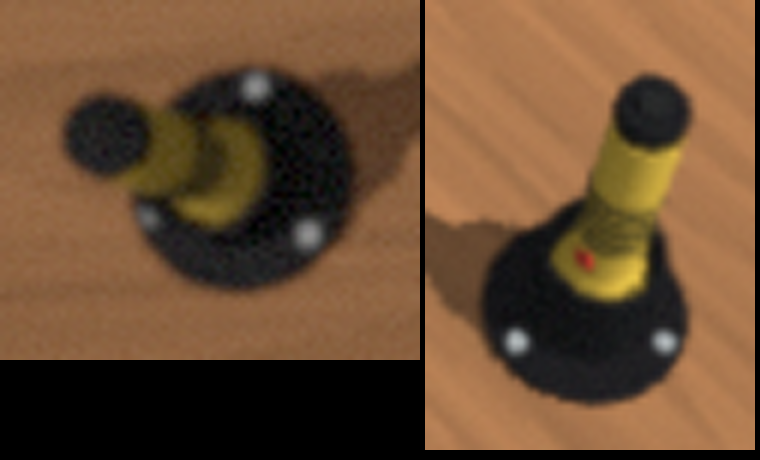

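>>> play_rows --pt "-0.98 0.44 0 0" --pt "-0.98 0.44 0 0" --pt "-0.98 0.44 0 0" --pt "-0.98 0.44 0 0" --pt "-0.98 0.44 0 0" --pt "-0.98 0.44 0 0" --pt "-0.98 0.44 0 0" --pt "-0.98 0.44 0 0" --pt "-0.98 0.44 0 0" --pt "-0.98 0.44 0 0" --grip 1

```text
clock: 1.2
tool_pos: [0.4012, -0.4068, 0.2414]
tool_rot: [-0.212, 0.977, 0.0, -0.0]
wrist_force: [0.7, -0.5, 0.1]
finger_gap: 1.005
grasp_force: 0.0
```

>>> play_rows --pt "-0.98 0.44 0 0" --pt "-0.98 0.44 0 0" --pt "-0.98 0.44 0 0" --pt "-0.98 0.44 0 0" --pt "-0.98 0.44 0 0" --pt "-0.98 0.44 0 0" --pt "-0.98 0.44 0 0" --pt "-0.98 0.44 0 0" --pt "-0.98 0.44 0 0" --pt "0 0 0 -1"

```text
clock: 2.2
tool_pos: [0.5299, -0.2608, 0.2411]
tool_rot: [-0.256, 0.967, 0.0, 0.0]
wrist_force: [0.5, -0.5, -0.3]
finger_gap: 0.999
grasp_force: 0.0
```

>>> play_rows --pt "0 0 0 -1" --pt "0 0 0 -1" --pt "0 0 0 -1" --pt "0 0 0 -1" --pt "0 0 0 -1" --pt "0 0 0 -1" --pt "0 0 0 -1" --pt "0 0 0 -1" --pt "0 0 0 -1" --pt "0 0 0 -1"

```text
clock: 3.2
tool_pos: [0.5284, -0.2625, 0.2413]
tool_rot: [-0.641, 0.768, 0.0, -0.0]
wrist_force: [0.3, -0.3, -0.2]
finger_gap: 1.001
grasp_force: 0.0
```

```bash
python3 - <<'E'
from h import *
s=sense();print(s['tool_pos'],s['q'],s['clock']);print(Rn.from_quat(s['tool_rot']).as_matrix().round(3))
c=cap('wrist','w1');print(-np.array(c['R']).T@c['t'],np.array(c['R'])[2].round(2))
f=c['frame'][:,:,::-1];cv2.imwrite('pics/w1b.png',cv2.resize(f,(800,600),interpolation=cv2.INTER_CUBIC))
t=cap('top');s=cap('scene')
a=at(t,(107/6+105-.4,135/6+225-.4),.15);b=at(s,((651-425)/6+360-.4,110/6+230-.4),.15);print('tail',a,b)
a=at(t,(245/6+105-.4,178/6+225-.4),.006);b=at(s,((586-425)/6+360-.4,300/6+230-.4),.006);print('base',a,b)
E
```

```text
[ 0.52835648 -0.26246801  0.24125533] [-1.86833096e-01  3.25776936e-01 -8.14180393e-02 -1.54502038e-04
 -1.16422977e+00  6.41350538e-03] 3.2
[[-0.18  -0.984 -0.001]
 [-0.984  0.18   0.   ]
 [-0.     0.001 -1.   ]]
[ 0.51667525 -0.33150035  0.38453756] [ 0.04  0.25 -0.97]
tail [0.46221918 0.28235257 0.15      ] [0.46743614 0.28534628 0.15      ]
base [0.46307099 0.28237332 0.006     ] [0.46261603 0.28279384 0.006     ]
```

View pics/w1b.png

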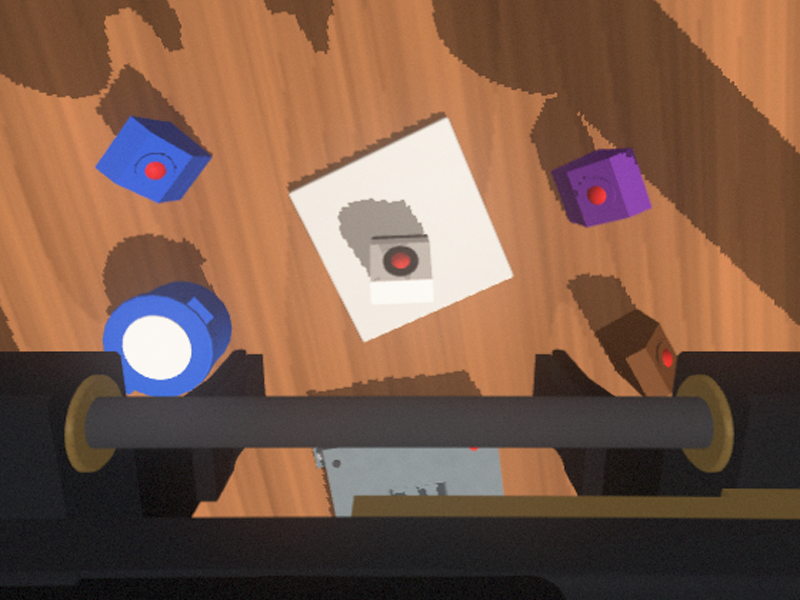

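```bash
python3 - <<'E'
from h import *
c=cap('wrist');v=lambda p:((p[0]+.5)*.7-.5,(p[1]+.5)*.7-.5)
P=np.array([at(c,v(p),.064) for p in[(371,280),(433,279),(433,303),(370,303)]]);print(P.round(4))
e=at(c,v((400,260)),.056);print('eye',e)
Q=np.array([at(c,v(p),.044) for p in[(371,237),(428,236)]]);print('bevel low edge',Q.round(4))
d=P[2]-P[3];print('yaw',np.degrees(np.arctan2(-d[0],d[1])), np.degrees(np.arctan2(d[1],d[0])))
print('tile',[at(c,v(p),.008).round(4).tolist() for p in[(289,188),(446,115),(512,276),(365,342)]])
print('op',[at(c,v(p),.04).round(4).tolist() for p in[(313,448),(500,447),(336,464),(474,447)]])
t=cap('top');
E
```

```text
[[ 0.5455 -0.2648  0.064 ]
 [ 0.5082 -0.2584  0.064 ]
 [ 0.5108 -0.2435  0.064 ]
 [ 0.5489 -0.2507  0.064 ]]
eye [ 0.52605354 -0.27220285  0.056     ]
bevel low edge [[ 0.5418 -0.288   0.044 ]
 [ 0.5061 -0.2819  0.044 ]]
yaw 79.33002986350137 169.33002986350135
tile [[0.5929, -0.3266, 0.008], [0.4797, -0.3533, 0.008], [0.451, -0.2374, 0.008], [0.5641, -0.2081, 0.008]]
op [[0.6123, -0.1475, 0.04], [0.4815, -0.1236, 0.04], [0.599, -0.132, 0.04], [0.4996, -0.127, 0.04]]
```

>>> play_rows --pt "0 0 1 0" --pt "0 0 1 0" --pt "0 0 1 0" --pt "0 0 1 0" --pt "0 0 1 0" --pt "0 0 1 0" --pt "0 0 1 0" --pt "0 0 1 0" --pt "0 0 1 0" --pt "0 0 0.56 0"

```text
clock: 4.45
tool_pos: [0.5277, -0.2623, 0.0486]
tool_rot: [-0.639, 0.77, 0.001, -0.001]
wrist_force: [0.3, 0.7, 0.3]
finger_gap: 0.998
grasp_force: 0.0
```

>>> play_rows --pt "0 0 0 0" --pt "0 0 0 0" --pt "0 0 0 0" --pt "0 0 0 0" --pt "0 0 0 0" --pt "0 0 0 0" --pt "0 0 0 0" --pt "0 0 0 0" --grip 0 --force 25

```text
clock: 5.25
tool_pos: [0.5284, -0.2625, 0.0505]
tool_rot: [-0.639, 0.769, 0.0, -0.0]
wrist_force: [-0.6, -0.6, 1.5]
finger_gap: 0.432
grasp_force: 25.0
```

>>> play_rows --pt "0 0 -0.5 0" --pt "0 0 -1 0" --pt "0 0 -1 0" --pt "0 0 -1 0" --pt "0 0 -1 0" --pt "0 0 -1 0" --pt "0 0 -1 0" --pt "0 0 -1 0" --pt "0 0 -1 -0.83" --pt "0 0 -1 -0.83"

```text
clock: 6.25
tool_pos: [0.5282, -0.2625, 0.2417]
tool_rot: [-0.694, 0.72, -0.0, 0.0]
wrist_force: [0.1, 1.6, -0.8]
finger_gap: 0.435
grasp_force: 25.0
```

>>> play_rows --pt "-1 -0.04 0 0" --pt "-1 -0.04 0 0" --pt "-1 -0.04 0 0" --pt "-1 -0.04 0 0" --pt "-1 -0.04 0 0" --pt "-1 -0.04 0 0" --pt "-1 -0.04 0 0" --pt "-1 -0.04 0 0" --pt "-1 -0.04 0 0" --pt "-1 -0.04 0 0"

```text
clock: 7.25
tool_pos: [0.5442, -0.0622, 0.2409]
tool_rot: [-0.693, 0.721, -0.0, 0.0]
wrist_force: [0.3, -0.1, -0.5]
finger_gap: 0.438
grasp_force: 25.0
```

>>> play_rows --pt "-1 -0.04 0 0" --pt "-1 -0.04 0 0" --pt "0 0 0 0" --pt "0 0 0 0" --pt "0 0 0 0"

```text
clock: 7.75
tool_pos: [0.5473, -0.0236, 0.2405]
tool_rot: [-0.693, 0.721, -0.0, -0.0]
wrist_force: [0.8, -0.3, -1.1]
finger_gap: 0.437
grasp_force: 25.0
```

```bash
python3 - <<'E'
from h import *
s=sense();print(s['tool_pos'],s['wrist_force'],s['clock']);print(Rn.from_quat(s['tool_rot']).as_matrix().round(4))
c=cap('wrist','w2');np.savez('w2.npz',**{k:np.array(v) for k,v in c.items()})
f=c['frame'][:,:,::-1];cv2.imwrite('pics/w2b.png',cv2.resize(f,(800,600),interpolation=cv2.INTER_CUBIC))
E
```

```text
[ 0.54733942 -0.02364711  0.24054022] [ 0.80569643 -0.34410276 -1.14578932] 7.75
[[-3.970e-02 -9.992e-01 -0.000e+00]
 [-9.992e-01  3.970e-02 -1.000e-04]
 [ 1.000e-04 -0.000e+00 -1.000e+00]]
```

View pics/w2b.png

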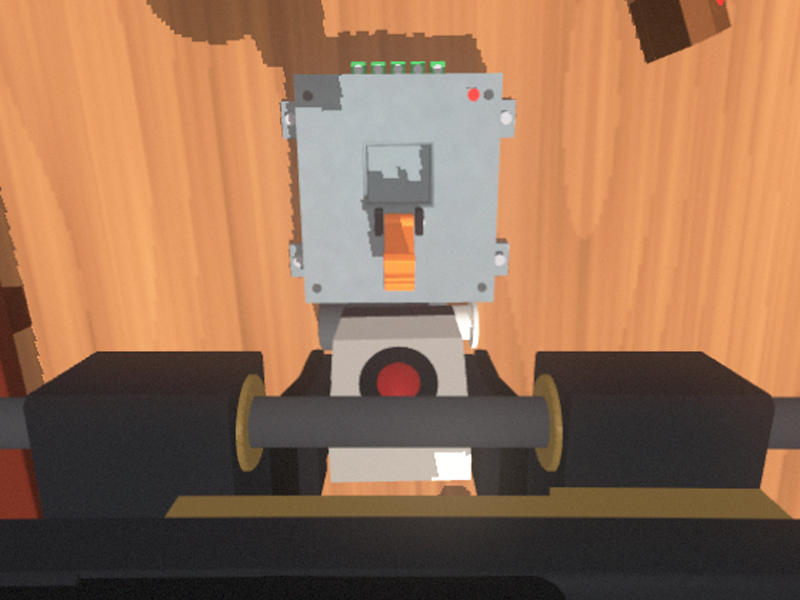

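```bash
python3 - <<'E'
from h import *
c=dict(np.load('w2.npz'));v=lambda p:((p[0]+.5)*.7-.5,(p[1]+.5)*.7-.5)
M=np.array([[-58,62],[-58,-62],[82,-62],[82,62]])/1000
def fit(P,M):
    m=P.mean(0);mm=M.mean(0);H=(M-mm).T@(P-m);a=np.arctan2(H[0,1]-H[1,0],H[0,0]+H[1,1])
    R=np.array([[np.cos(a),-np.sin(a)],[np.sin(a),np.cos(a)]]);o=m-R@mm;print(o,np.degrees(a),(M@R.T+o-P).round(4).tolist())
# image left = world +x = -y_op
M[:,1]*=-1
P=np.array([at(c,v(p),.04)[:2] for p in[(293,73),(503,73),(493,302),(305,302)]]);fit(P,M)
Mp=np.array([[-18,-20],[-18,20],[18,20],[18,-20]])/1000
P=np.array([at(c,v(p),.04)[:2] for p in[(365,144),(432,144),(431.5,205),(364.5,205)]]);fit(P,Mp*1.04)
print('screws',[at(c,v(p),.04)[:2].round(4).tolist() for p in[(307.5,96),(489,95),(482,287),(317,288)]])
print('eye',at(c,v((398,380)),.198+.048))
print('top edge',[at(c,v(p),.198+.036).round(4).tolist() for p in[(331,338),(465,338)]])
o,d=ray(c,v((399.5,288)))
for th in(.65,.8,.9,1.):
    z=.048+.04*np.cos(th)-.01*np.sin(th);p=o+d*(z-o[2])/d[2];print(th,p.round(4),.01*np.cos(th)+.04*np.sin(th)+.028)
E
```

```text
[ 0.54533158 -0.08483639] 87.86807371354614 [[-0.0002, 0.0002], [-0.0001, -0.0001], [0.0002, -0.0002], [0.0001, 0.0001]]
[ 0.5455042  -0.08441537] 87.50863826696427 [[0.0004, -0.0004], [-0.0002, -0.0002], [0.0002, 0.0004], [-0.0004, 0.0003]]
screws [[0.5979, -0.1323], [0.4895, -0.1286], [0.4935, -0.0108], [0.6016, -0.0145]]
eye [ 0.54762109 -0.03512143  0.246     ]
top edge [[0.5669, -0.044, 0.234], [0.5277, -0.0425, 0.234]]
0.65 [ 0.5473 -0.0203  0.0738] 0.06016829421493214
0.8 [ 0.5474 -0.0191  0.0687] 0.06366131072945257
0.9 [ 0.5474 -0.0183  0.065 ] 0.06554917606780598
1.0 [ 0.5474 -0.0174  0.0612] 0.06706186245099727
```

>>> play_rows --pt "1 0.02 0 0" --pt "1 0 0 0" --pt "0.94 0 0 0" --pt "0 0 1 0" --pt "0 0 1 0" --pt "0 0 1 0" --pt "0 0 1 0" --pt "0 0 1 0" --pt "0 0 1 0" --pt "0 0 1 0"

```text
clock: 8.8
tool_pos: [0.5448, -0.0827, 0.0997]
tool_rot: [-0.693, 0.721, -0.0, 0.0]
wrist_force: [1.1, -0.6, -1.5]
finger_gap: 0.436
grasp_force: 25.0
```

>>> play_rows --pt "0 0 0.4 0" --pt "0 0 0 0" --pt "0 0 0.2 0" --pt "0 0 0.2 0" --pt "0 0 0.15 0" --pt "0 0 0.15 0" --pt "0 0 0 0"

```text
clock: 9.5
tool_pos: [0.5446, -0.0818, 0.0781]
tool_rot: [-0.693, 0.721, 0.0, -0.0]
wrist_force: [0.1, 0.1, -1.4]
finger_gap: 0.433
grasp_force: 25.0
```

>>> play_rows --pt "0 0 0.2 0" --pt "0 0 0.2 0" --pt "0 0 0.2 0" --pt "0 0 0.1 0" --pt "0 0 0.1 0" --pt "0 0 0.05 0" --pt "0 0 0 0"

```text
clock: 10.2
tool_pos: [0.5447, -0.0819, 0.0625]
tool_rot: [-0.693, 0.721, -0.0, -0.0]
wrist_force: [-2.6, 1.3, 6.4]
finger_gap: 0.435
grasp_force: 25.0
```

>>> play_rows --pt "0 0 0.1 0" --pt "0 0 0 0"

```text
clock: 10.4
tool_pos: [0.5448, -0.0818, 0.0624]
tool_rot: [-0.694, 0.72, -0.0, -0.0]
wrist_force: [-7.2, 3.7, 18.5]
finger_gap: 0.438
grasp_force: 25.0
```

>>> play_rows --pt "0 0 0 0" --pt "0 0 0 0" --pt "0 0 0 0" --pt "0 0 0 0" --pt "0 0 -0.5 0" --pt "0 0 -1 0" --pt "0 0 -1 0" --pt "0 0 -1 0" --pt "0 0 -1 0" --pt "0 0 -0.5 0" --grip 0.8

```text
clock: 11.4
tool_pos: [0.5454, -0.0819, 0.1614]
tool_rot: [-0.693, 0.721, -0.001, 0.001]
wrist_force: [0.0, 0.2, -0.4]
finger_gap: 0.797
grasp_force: 0.0
```

>>> play_rows --pt "-1 0 0 0" --pt "-1 0 0 0" --pt "-1 0 0 0" --pt "-1 0 0 0" --pt "-0.6 0 0 0" --pt "0 0 0 0" --pt "0 0 0 0" --grip 0 --force 20

```text
clock: 12.1
tool_pos: [0.5482, 0.0099, 0.1591]
tool_rot: [-0.693, 0.721, 0.0, -0.0]
wrist_force: [0.5, -0.8, 0.9]
finger_gap: 0.249
grasp_force: 0.0
```

```bash
python3 - <<'E'
from h import *
s=sense();p=s['tool_pos'];a=np.radians(87.8);R=np.array([[np.cos(a),-np.sin(a)],[np.sin(a),np.cos(a)]])
print(p,(R.T@(p[:2]-[.5454,-.0847])*1e3).round(1),s['finger_gap'])
c=cap('wrist','w3');np.savez('w3.npz',**{k:np.array(v) for k,v in c.items()})
def W(x,y,z):
    q=R@[x/1e3,y/1e3]+[.5454,-.0847];return [q[0],q[1],z/1e3]
print(proj(c,[W(-9,0,68)]))
f=c['frame'].astype(int);m=((f[:,:,0]>120)&(f[:,:,1]<70)&(f[:,:,2]<70)).astype(np.uint8)
n,l,st,ce=cv2.connectedComponentsWithStats(m);print([(st[i,4],ce[i].round(1)) for i in range(1,n) if st[i,4]>10])
E
```

```text
[0.54816736 0.00987797 0.15913894] [94.6  0.9] 0.2485593963119402
[[277.96208693  51.09164095]]
[(np.int32(135), array([277.2,  52.3]))]
```

>>> play_rows --pt "0 -0.04 1 0" --pt "0 0 1 0" --pt "0 0 1 0" --pt "0 0 1 0" --pt "0 0 0.45 0" --pt "0.5 0 0 0" --pt "0.45 0 0 0" --pt "0 0 0 0"

```text
clock: 12.95
tool_pos: [0.5491, -0.0074, 0.0721]
tool_rot: [-0.692, 0.722, 0.001, 0.003]
wrist_force: [-4.2, 12.1, 3.8]
finger_gap: 0.007
grasp_force: 6.0
```

>>> play_rows --pt "0.085 0 -0.21 0" --pt "0.085 0 -0.21 0" --pt "0.12 0 -0.19 0" --pt "0.12 0 -0.19 0" --pt "0.15 0 -0.16 0" --pt "0.15 0 -0.16 0"

```text
clock: 13.55
tool_pos: [0.5482, -0.0237, 0.0932]
tool_rot: [-0.693, 0.721, -0.0, 0.0]
wrist_force: [0.3, 1.9, -0.2]
finger_gap: 0.004
grasp_force: 0.7
```

>>> play_rows --pt "0.18 0 -0.13 0" --pt "0.18 0 -0.13 0" --pt "0.19 0 -0.1 0" --pt "0.19 0 -0.1 0" --pt "0.1 0 -0.03 0" --pt "0 0 0 0"

```text
clock: 14.15
tool_pos: [0.5474, -0.0367, 0.1011]
tool_rot: [-0.693, 0.721, 0.002, 0.002]
wrist_force: [1.2, 14.9, -8.7]
finger_gap: 0.005
grasp_force: 7.6
```

>>> play_rows --pt "0.05 0 -0.02 0" --pt "0 0 0 0" --pt "-0.5 0 0 0" --pt "-1 0 0 0" --pt "-0.5 0 -1 0" --pt "0 0 -1 0" --pt "0 0 -1 0" --pt "0 0 -1 0" --pt "0 0 -1 0" --pt "0 0 -1 0"

```text
clock: 15.15
tool_pos: [0.5486, -0.0016, 0.2242]
tool_rot: [-0.693, 0.721, -0.0, -0.0]
wrist_force: [1.2, -0.2, -0.0]
finger_gap: 0.007
grasp_force: 0.0
```

```bash
python3 - <<'E'
from h import *
s=sense();p=s['tool_pos'];a=np.radians(87.8);R=np.array([[np.cos(a),-np.sin(a)],[np.sin(a),np.cos(a)]])
print(p,(R.T@(p[:2]-[.5454,-.0847])*1e3).round(1),s['q'].round(2))
def W(x,y,z):
    q=R@[x/1e3,y/1e3]+[.5454,-.0847];return [q[0],q[1],z/1e3]
o=[]
for n in('wrist','top','scene'):
    c=cap(n,n+'4');f=c['frame'][:,:,::-1].copy()
    q=[proj(c,[W(28+10*np.cos(t)+40*np.sin(t),y,48+40*np.cos(t)-10*np.sin(t)) for y in(-9,9)]) for t in(0,.1,.2)]
    u,v=q[0].mean(0).astype(int);r=55
    x0=max(0,u-r);y0=max(0,v-r);g=cv2.resize(f[y0:y0+70 if n!='wrist' else y0+110,x0:x0+110],None,fx=3.5 if 0 else 3.5,fy=3.5,interpolation=cv2.INTER_CUBIC)
    if n!='wrist': g=cv2.resize(f[v-28:v+27,u-28:u+27],(385,385),interpolation=cv2.INTER_CUBIC);x0=u-28;y0=v-28;k=7
    else: k=3.5;g=g[:385]
    for qq,col in zip(q,[(0,255,0),(255,255,0),(255,0,255)]):
        for w in qq:cv2.circle(g,tuple(((w-[x0,y0]+.5)*k).astype(int)),3,col,1)
    G=np.zeros((400,390,3),np.uint8);G[:g.shape[0],:g.shape[1]]=g;o.append(G)
cv2.imwrite('pics/lev.png',np.hstack(o[:2]));cv2.imwrite('pics/lev2.png',o[2])
E
```

```text
[ 0.54859201 -0.00163264  0.22419775] [83.1 -0. ] [ 0.29  0.27 -0.21  0.   -1.09 -0.33]
```

View pics/lev.png

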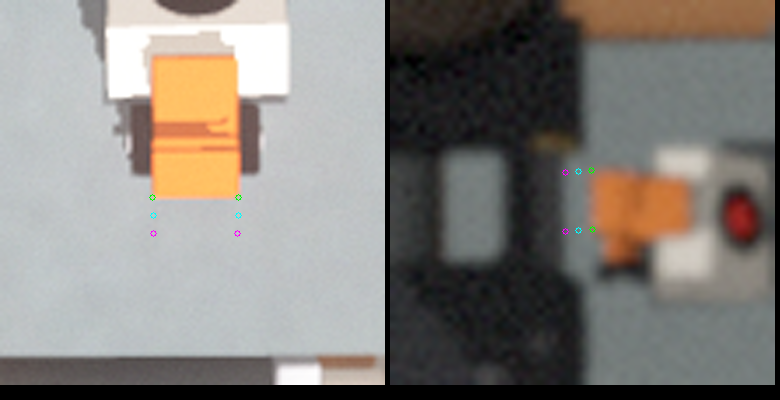

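>>> play_rows --pt "-0.98 0.29 -0.22 0" --pt "-0.98 0.29 -0.22 0" --pt "-0.98 0.29 -0.22 0" --pt "-0.98 0.29 -0.22 0" --pt "-0.98 0.29 -0.22 0" --pt "-0.98 0.29 -0.22 0" --pt "-0.98 0.29 -0.22 0" --pt "-0.98 0.29 -0.22 0" --pt "-0.98 0.29 -0.22 0" --pt "-0.98 0.29 -0.22 0" --grip 0.8

```text
clock: 16.3
tool_pos: [0.4978, 0.1973, 0.2658]
tool_rot: [-0.693, 0.721, 0.0, -0.001]
wrist_force: [-1.6, -0.1, 0.0]
finger_gap: 0.78
grasp_force: 0.0
```

>>> play_rows --pt "-0.98 0.29 -0.22 0" --pt "-0.98 0.29 -0.22 0" --pt "-0.98 0.29 -0.22 0" --pt "-0.98 0.29 -0.22 0" --pt "-0.98 0.29 -0.22 0" --pt "-0.98 0.29 -0.22 0" --pt "-0.98 0.29 -0.22 0" --pt "0 0 0 0" --pt "0 0 0 0"

```text
clock: 17.2
tool_pos: [0.463, 0.3359, 0.2969]
tool_rot: [-0.693, 0.721, -0.0, -0.001]
wrist_force: [0.1, -0.7, -0.4]
finger_gap: 0.798
grasp_force: 0.0
```

```bash
python3 - <<'E'
from h import *
s=sense();print(s['tool_pos'],s['q'].round(2),s['clock'])
c=cap('wrist','w5');np.savez('w5.npz',**{k:np.array(v) for k,v in c.items()})
f=c['frame'][:,:,::-1];cv2.imwrite('pics/w5b.png',cv2.resize(f,(800,600),interpolation=cv2.INTER_CUBIC))
E
```

```text
[0.46300365 0.33587134 0.29692816] [ 0.91  0.26 -0.03 -0.   -1.28 -0.95] 17.2
```

View pics/w5b.png

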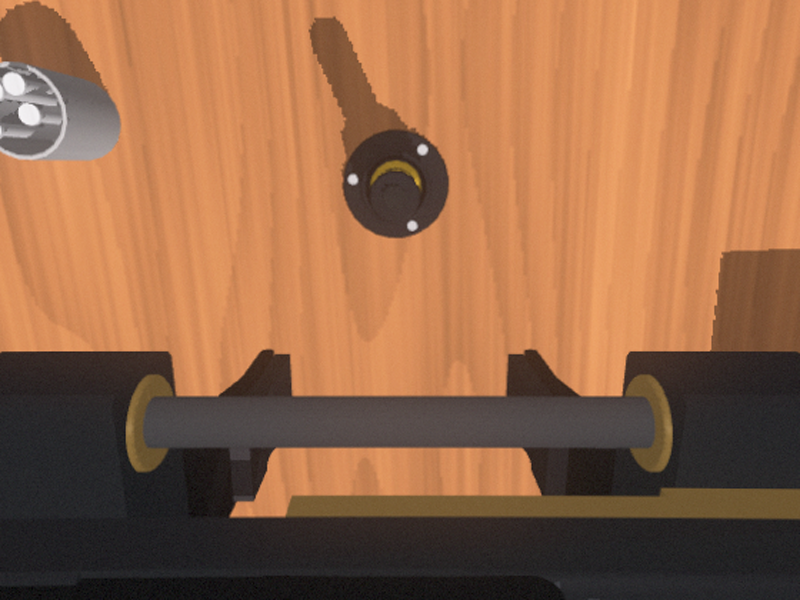

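```bash
python3 - <<'E'
from h import *
c=dict(np.load('w5.npz'));v=lambda p:((p[0]+.5)*.7-.5,(p[1]+.5)*.7-.5)
print('base',at(c,v((396,183.5)),.005),[at(c,v(p),.006).round(4).tolist() for p in[(343,184),(449,184),(396,129),(396,238)]])
print('bolts',np.mean([at(c,v(p),.007) for p in[(422.5,150),(352,180),(412,226)]],0))
print('tail',at(c,v((396,196)),.15))
E
```

```text
base [0.46301569 0.28369139 0.005     ] [[0.5047, 0.2824, 0.006], [0.4213, 0.2857, 0.006], [0.4614, 0.2429, 0.006], [0.4647, 0.3266, 0.006]]
bolts [0.46347044 0.28537253 0.007     ]
tail [0.4626667  0.28425901 0.15      ]
```

>>> play_rows --pt "0.86 -0.1 0 0" --pt "0.86 0 0 0" --pt "0.85 0 0 0" --pt "0 0 1 0" --pt "0 0 1 0" --pt "0 0 1 0" --pt "0 0 1 0" --pt "0 0 1 0" --pt "0 0 1 0" --pt "0 0 1 0"

```text
clock: 18.25
tool_pos: [0.4634, 0.2827, 0.1575]
tool_rot: [-0.693, 0.721, 0.0, 0.0]
wrist_force: [1.4, 0.6, 0.0]
finger_gap: 0.798
grasp_force: 0.0
```

>>> play_rows --pt "0 0 1 0" --pt "0 0 1 0" --pt "0 0 0.45 0" --pt "0 0 0 0"

```text
clock: 18.65
tool_pos: [0.4629, 0.2829, 0.108]
tool_rot: [-0.693, 0.721, -0.0, -0.001]
wrist_force: [-0.2, 0.5, 0.2]
finger_gap: 0.799
grasp_force: 0.0
```

>>> play_rows --pt "0 0 0 0" --pt "0 0 0 0" --pt "0 0 0 0" --pt "0 0 0 0" --pt "0 0 0 0" --pt "0 0 0 0" --pt "0 0 0 0" --pt "0 0 0 0" --grip 0 --force 12

```text
clock: 19.45
tool_pos: [0.4633, 0.2845, 0.1089]
tool_rot: [-0.693, 0.721, 0.0, -0.0]
wrist_force: [0.1, -0.0, 1.9]
finger_gap: 0.318
grasp_force: 12.0
```

>>> play_rows --pt "0 0 -0.3 0" --pt "0 0 -0.5 0" --pt "0 0 -0.53 0" --pt "0 0 0 0"

```text
clock: 19.85
tool_pos: [0.4642, 0.2853, 0.1376]
tool_rot: [-0.693, 0.721, -0.0, 0.002]
wrist_force: [-0.2, 0.6, -1.6]
finger_gap: 0.32
grasp_force: 12.0
```

>>> play_rows --pt "0.3 0 -0.03 0" --pt "0.3 0 -0.03 0" --pt "0.28 0 -0.02 0" --pt "0 0 0 0"

```text
clock: 20.25
tool_pos: [0.4626, 0.2663, 0.1371]
tool_rot: [-0.693, 0.721, 0.0, 0.0]
wrist_force: [-0.5, 1.7, 0.6]
finger_gap: 0.318
grasp_force: 12.0
```

>>> play_rows --pt "0.38 0 0.01 0" --pt "0.38 0 0.02 0" --pt "0.37 0 0.07 0" --pt "0.37 0 0.09 0" --pt "0.35 0 0.14 0" --pt "0.35 0 0.15 0" --pt "0 0 0 0"

```text
clock: 20.95
tool_pos: [0.4605, 0.2213, 0.1267]
tool_rot: [-0.693, 0.721, -0.0, -0.001]
wrist_force: [-0.2, 0.7, -0.7]
finger_gap: 0.319
grasp_force: 12.0
```

>>> play_rows --pt "0.23 0 0.13 0" --pt "0.23 0 0.14 0" --pt "0 0 0 0"

```text
clock: 21.25
tool_pos: [0.4603, 0.2131, 0.1215]
tool_rot: [-0.693, 0.721, 0.0, -0.0]
wrist_force: [0.7, 0.5, -0.4]
finger_gap: 0.315
grasp_force: 12.0
```

```bash
cat > tor.py <<'E'
from h import *
def est(L=100):
    s=sense();p=s['tool_pos'];print(p.round(4),s['wrist_force'].round(1),s['finger_gap'])
    tx=Rn.from_quat(s['tool_rot']).as_matrix()[:,0]
    for n in('scene','top'):
        c=cap(n,n+'T');f=c['frame'];h=cv2.cvtColor(f,cv2.COLOR_RGB2HSV)
        m=((h[:,:,0]>20)&(h[:,:,0]<34)&(h[:,:,1]>130)&(h[:,:,2]>60)).astype(np.uint8)
        uv=proj(c,[p])[0];yy,xx=np.nonzero(m);k=np.hypot(xx-uv[0],yy-uv[1])<45;P=np.c_[xx[k],yy[k]].astype(float)
        if len(P)<20: print(n,'few',len(P));continue
        ev,V=np.linalg.eigh(np.cov(P.T));d=V[:,1];ang=np.degrees(np.arctan2(d[1],d[0]))%180
        r=[]
        for ph in range(-10,81,1):
            u=tx*np.sin(np.radians(ph))+np.array([0,0,1])*np.cos(np.radians(ph))
            a,b=proj(c,[p-.06*u,p+.02*u]);r.append(abs((np.degrees(np.arctan2(*(b-a)[::-1]))-ang+90)%180-90))
        print(n,len(P),'tilt',np.argmin(r)-10,min(r).round(2),'centroid-px',P.mean(0)-uv)
E
python3 -c "
from tor import *
est()"
```

```text
[0.4603 0.2131 0.1215] [ 0.7  0.5 -0.4] 0.3151770051677772
scene 507 tilt 37 0.11 centroid-px [11.66094742 23.87022017]
top few 0
```

>>> play_rows --pt "0 0 0 0" --pt "0 0 0 0" --pt "0 0 -0.5 0" --pt "0 0 -1 0" --pt "0 0 -1 0" --pt "0 0 -1 0" --pt "0 0 -1 0" --pt "0 0 -1 0" --pt "0 0 -0.5 0" --pt "0 0 0 0" --force 45

```text
clock: 22.35
tool_pos: [0.461, 0.214, 0.2437]
tool_rot: [-0.693, 0.721, -0.0, 0.002]
wrist_force: [0.1, -0.5, -1.8]
finger_gap: 0.307
grasp_force: 45.0
```

```bash
python3 - <<'E'
from tor import *
est()
s=sense();p=s['tool_pos'];tx=Rn.from_quat(s['tool_rot']).as_matrix()[:,0]
o=[]
for n in('scene','top'):
    c=cap(n);f=c['frame'][:,:,::-1];uv=proj(c,[p])[0].astype(int);x0,y0=max(uv[0]-40,0),max(uv[1]-40,0)
    g=np.ascontiguousarray(cv2.resize(f[y0:y0+80,x0:x0+80],(400,400),interpolation=cv2.INTER_CUBIC))
    for ph,col in((37,(255,0,255)),(47,(0,255,0))):
        u=tx*np.sin(np.radians(ph))+np.array([0,0,1])*np.cos(np.radians(ph))
        a,b=proj(c,[p-.1*u,p+.042*u]);F=lambda w:tuple(((w-[x0,y0]+.5)*5).astype(int))
        cv2.line(g,F(a),F(b),col,1)
    o.append(g)
cv2.imwrite('pics/t6.png',np.hstack(o))
E
```

```text
[0.461  0.214  0.2437] [ 0.1 -0.5 -1.8] 0.3069713787736058
scene 556 tilt 36 0.22 centroid-px [11.16962339 22.60922436]
top few 0
```

View pics/t6.png

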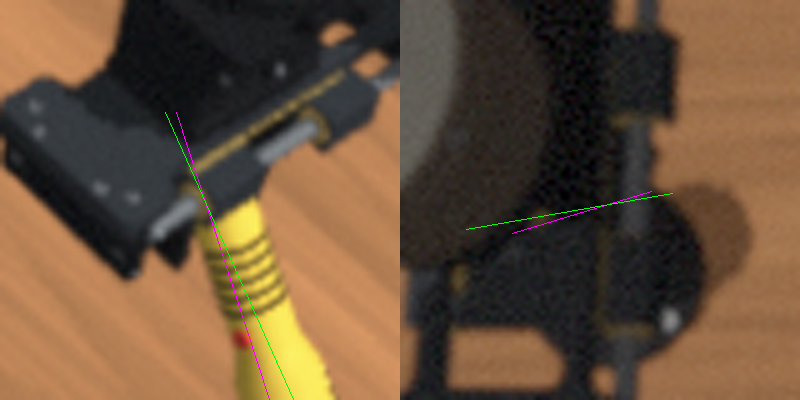

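```bash
cat > fit.py <<'E'
from h import *
from scipy.optimize import minimize
prof=[(0,19),(26,19),(40,14),(75,14)]
def poly(c,lens,u,shape,k=4):
    e1=np.cross(u,[1,0,.3]);e1/=np.linalg.norm(e1);e2=np.cross(u,e1);th=np.linspace(0,2*np.pi,40,endpoint=False)
    ring=lambda z,r:lens+z/1e3*u+r/1e3*(np.cos(th)[:,None]*e1+np.sin(th)[:,None]*e2)
    m=np.zeros((shape[0],shape[1]),np.uint8)
    for a,b in zip(prof,prof[1:]):
        q=cv2.convexHull(proj(c,np.r_[ring(*a),ring(*b)]).astype(np.float32));cv2.fillConvexPoly(m,np.round(q*256).astype(np.int32),1,shift=8)
    return m
def fit(name,p,tx,top=75,verb=True):
    global prof
    prof=[(0,19),(26,19),(40,14),(top,14)]
    c=cap(name,name+'F');h=cv2.cvtColor(c['frame'],cv2.COLOR_RGB2HSV)
    m=((h[:,:,0]>20)&(h[:,:,0]<36)&(h[:,:,1]>110)&(h[:,:,2]>60)).astype(np.uint8)
    uv=proj(c,[p])[0];yy,xx=np.indices(m.shape);m[np.hypot(xx-uv[0],yy-uv[1])>75]=0
    m=cv2.morphologyEx(m,cv2.MORPH_CLOSE,np.ones((5,5)))
    n,l,st,_=cv2.connectedComponentsWithStats(m);i=1+np.argmax(st[1:,4]);m=(l==i).astype(np.uint8)
    K=c['camera_matrix'];S=5
    x0,y0,w,hh,_=st[i];x0-=12;y0-=12;w+=24;hh+=24
    M=cv2.resize(m[y0:y0+hh,x0:x0+w],None,fx=S,fy=S,interpolation=cv2.INTER_NEAREST)
    c2=dict(c);
    ty=np.cross([0,0,-1.],tx)
    def rend(v):
        ph,dx,dl,dy=v;ph=np.radians(ph);u=tx*np.sin(ph)+np.array([0,0,1])*np.cos(ph)
        lens=p-(.1+dl/1e3)*u+dx/1e3*tx+dy/1e3*ty
        e1=ty;e2=np.cross(u,e1);th=np.linspace(0,2*np.pi,40,endpoint=False);mm=np.zeros(M.shape,np.uint8)
        for (z1,r1),(z2,r2) in zip(prof,prof[1:]):
            pts=np.concatenate([lens+z/1e3*u+r/1e3*(np.cos(th)[:,None]*e1+np.sin(th)[:,None]*e2) for z,r in((z1,r1),(z2,r2))])
            q=(proj(c,pts)-[x0,y0]+.5)*S-.5
            cv2.fillConvexPoly(mm,np.round(cv2.convexHull(q.astype(np.float32))*256).astype(np.int32),1,shift=8)
        return mm
    def cost(v):
        r=rend(v);return 1-(r&M).sum()/max((r|M).sum(),1)+1e-4*v[3]**2
    best=None
    for ph in(30,40,50):
        o=minimize(cost,[ph,0,0,0],method='Nelder-Mead',options=dict(initial_simplex=[[ph,0,0,0],[ph+6,0,0,0],[ph,8,0,0],[ph,0,8,0],[ph,0,0,5]],xatol=.05,fatol=1e-4,maxiter=400))
        if verb:print(name,ph,o.x.round(1),o.fun.round(3))
        if best is None or o.fun<best.fun:best=o
    return best.x,best.fun,st[i]
E
python3 - <<'E'
from fit import *
s=sense();p=s['tool_pos'];tx=Rn.from_quat(s['tool_rot']).as_matrix()[:,0]
for top in(70,80,90):print(top,fit('scene',p,tx,top,False))
E
```

```text
70 (array([ 40.14953084, -10.16595772,  -7.15927133,   0.65219861]), np.float64(0.3108438166155729), array([379, 190,  30,  58, 675], dtype=int32))
80 (array([38.98894903, -9.59123363, -5.79755228,  2.11686593]), np.float64(0.21509065209925834), array([381, 198,  28,  50, 658], dtype=int32))
90 (array([38.60939734, -7.98901717, -3.74920087,  3.17459492]), np.float64(0.14982545588502477), array([381, 198,  28,  50, 668], dtype=int32))
```

>>> play_rows --pt "0.04 0 1 0" --pt "0 0 1 0" --pt "0 0 1 0" --pt "0 0 1 0" --pt "0 0 1 0" --pt "0 0 0.6 0" --pt "0 0 0.5 0" --pt "0 0 0 0"

```text
clock: 23.5
tool_pos: [0.4608, 0.2135, 0.1193]
tool_rot: [-0.693, 0.721, 0.0, 0.0]
wrist_force: [1.0, 1.5, -0.9]
finger_gap: 0.307
grasp_force: 45.0
```

>>> play_rows --pt "0 0 0 0" --pt "0 0 0 0" --pt "0.18 0 0.14 0" --pt "0.18 0 0.15 0" --pt "0.18 0 0.15 0" --pt "0 0 0 0" --force 12

```text
clock: 24.1
tool_pos: [0.4599, 0.2014, 0.1108]
tool_rot: [-0.693, 0.721, 0.0, -0.0]
wrist_force: [0.3, 1.0, -0.6]
finger_gap: 0.317
grasp_force: 12.0
```

>>> play_rows --pt "0 0 0 0" --pt "0 0 0 0" --pt "0 0 -0.5 0" --pt "0 0 -1 0" --pt "0 0 -1 0" --pt "0 0 -1 0" --pt "0 0 -1 0" --pt "0 0 -1 0" --pt "0 0 -1 0" --pt "0 0 0 0" --force 45

```text
clock: 25.1
tool_pos: [0.4613, 0.2028, 0.2444]
tool_rot: [-0.693, 0.721, -0.001, 0.003]
wrist_force: [0.8, 0.2, -1.1]
finger_gap: 0.311
grasp_force: 45.0
```

```bash
python3 - <<'E'
from fit import *
s=sense();p=s['tool_pos'];tx=Rn.from_quat(s['tool_rot']).as_matrix()[:,0];print(p,s['wrist_force'])
for top in(80,88,95):print(top,fit('scene',p,tx,top,False))
E
```

```text
[0.46130676 0.20280995 0.24442415] [ 0.75450482  0.23954427 -1.0930486 ]
80 (array([ 46.56059628, -11.87485656,  -2.14877909,   4.03524344]), np.float64(0.26521596887170984), array([376, 188,  34,  57, 727], dtype=int32))
88 (array([ 46.56816756, -11.50579167,  -4.48204654,   3.6405361 ]), np.float64(0.20069079293805264), array([378, 194,  32,  51, 700], dtype=int32))
95 (array([ 46.45104372, -14.73692997,  -4.19164293,   2.42018455]), np.float64(0.1259846307120665), array([379, 194,  31,  51, 701], dtype=int32))
```

>>> play_rows --pt "0.5 -0.1 0 0" --pt "0.97 -0.21 0 0" --pt "0.97 -0.21 0 0" --pt "0.97 -0.21 0 0" --pt "0.97 -0.21 0 0" --pt "0.97 -0.21 0 0" --pt "0.97 -0.21 0 0" --pt "0.97 -0.21 0 0" --pt "0.97 -0.21 0 0" --pt "0.97 -0.21 0 0"

```text
clock: 26.25
tool_pos: [0.492, 0.0145, 0.24]
tool_rot: [-0.693, 0.721, 0.001, -0.001]
wrist_force: [-0.2, -0.8, -1.0]
finger_gap: 0.309
grasp_force: 45.0
```

>>> play_rows --pt "0.97 -0.21 0 0" --pt "0.97 -0.21 0 0" --pt "0.97 -0.21 0 0" --pt "0.97 -0.21 0 0" --pt "0.97 -0.21 0 0" --pt "0.97 -0.21 0 0" --pt "0.97 -0.21 0 0" --pt "0.97 -0.21 0 0" --pt "0.97 -0.21 0 0" --pt "0.97 -0.21 0 0"

```text
clock: 27.25
tool_pos: [0.5262, -0.1808, 0.2398]
tool_rot: [-0.693, 0.721, 0.001, -0.001]
wrist_force: [0.6, 1.0, -2.0]
finger_gap: 0.311
grasp_force: 45.0
```

>>> play_rows --pt "0.97 -0.21 0 0" --pt "0.97 -0.21 0 0" --pt "0.97 -0.21 0 0" --pt "0.5 -0.1 0.5 0" --pt "0 0 0.5 0" --pt "0 0 0.5 0" --pt "0 0 0 0" --pt "0 0 0 0" --pt "0 0 0 0"

```text
clock: 28.15
tool_pos: [0.5393, -0.2477, 0.2117]
tool_rot: [-0.694, 0.72, -0.0, 0.0]
wrist_force: [0.4, -0.8, -1.1]
finger_gap: 0.309
grasp_force: 45.0
```

```bash
python3 - <<'E'
from fit import *
s=sense();p=s['tool_pos'];tx=Rn.from_quat(s['tool_rot']).as_matrix()[:,0];print(p,s['wrist_force'].round(1),s['clock'])
eye=np.array([.5451,-.0937,.068])
for n in('scene','top','wrist'):
    try:
        for t in(85,95):print(n,t,fit(n,p,tx,t,False))
    except Exception as e:print(n,e)
    c=cap(n);f=c['frame'].astype(int);m=((f[:,:,0]>90)&(f[:,:,1]<.45*f[:,:,0])&(f[:,:,2]<.45*f[:,:,0])&(f[:,:,1]-f[:,:,2]<25)).astype(np.uint8)
    uv=proj(c,[eye])[0];k,l,st,ce=cv2.connectedComponentsWithStats(m)
    print(n,'eye',uv,[(int(st[i,4]),ce[i].round(1).tolist(),) for i in range(1,k) if np.hypot(*(ce[i]-uv))<15 and st[i,4]>2])
    d=np.abs(f[int(uv[1])-12:int(uv[1])+13,int(uv[0])-12:int(uv[0])+13].sum(2));print(d.max())
E
```

```text
[ 0.53925009 -0.24765757  0.21168676] [ 0.4 -0.8 -1.1] 28.15
scene 85 (array([ 53.09927718, -16.49531409,  -7.70288939,  -0.56630759]), np.float64(0.3490424321586648), array([220,  99,  31,  51, 603], dtype=int32))
scene 95 (array([52.97668382, -2.73381436, -1.20468964,  3.2024958 ]), np.float64(0.2852334971027051), array([220,  99,  31,  50, 598], dtype=int32))
scene eye [261.27246334 184.65455163] []
750
top 85 (array([ 24.16698558,  35.30042212,  36.50406209, -18.3085052 ]), np.float64(0.49487052182575564), array([378, 178,  31,  20, 347], dtype=int32))
top 95 (array([55.01353603,  1.9100359 , -1.0904186 , -3.48782139]), np.float64(0.5193221817852329), array([378, 178,  31,  20, 347], dtype=int32))
top eye [315.4251419  204.95451552] []
474
wrist 85 (array([ 43.50073817,  -4.46294149, -41.52112469,  -0.32312668]), np.float64(0.8651546718544811), array([239, 315,  79,  33, 526], dtype=int32))
wrist 95 (array([ 4.82764877e+01,  1.96740112e+00, -1.73776048e+01,  2.62428691e-06]), np.float64(0.8667462079784362), array([239, 316,  79,  31, 527], dtype=int32))
wrist eye [279.25407488 374.05132903] []
123
```

```bash
python3 - <<'E'
from h import *
eye=np.array([.5451,-.0937,.068]);p=sense()['tool_pos'];
for n,x0,x1,y0,y1 in(('scene',205,275,90,200),('top',300,420,170,225)):
    c=cap(n);f=c['frame'];h=cv2.cvtColor(f,cv2.COLOR_RGB2HSV);print(n,proj(c,[p]))
    for y in range(y0,y1):
        r=''
        for x in range(x0,x1):
            H,S,V=h[y,x].astype(int)
            r+='#' if V<55 else 'R' if (H<6 or H>170) and S>120 and V>90 else 'o' if H<14 and S>190 and V>150 else 'Y' if 19<H<37 and S>100 else '.' if H<=19 and S>70 else 'w' if V>190 else 'g' if S<70 else '?'
        print(y,r)
E
```

```text
scene [[224.19862703 109.37350325]]
90 #################?YYY..#####?Y?ggggg#####.............................
91 ################YYY....####gg?Yggggg#####.............................
92 #############?YYYY.....###ggggg?##g#####g.............................
93 ##########?YYYYY......##ggggggg?g######...............................
94 #########YYYYYYY...#.ggggggggggYg###g.................................
95 #######YYYYYYY?####ggggggggggg.?g#g...................................
96 #####YYYYYYY?#####ggggggggg###..g.....................................
97 ####?YYYY?g######gggggggg#####........................................
98 #####YY?########gggggg?######.........................................
99 ################ggggYYYY#####.........................................
100 .#####?###########gYYYYY#####.........................................
101 ...##YY.##########?YYYYYY####.........................................
102 ...##ggY.#########?YYYYYY####.........................................
103 ...gggg??########gYYYYYYYY###.........................................
104 .gggggg?Y######gYYYY
[... 13384 characters left out ...]
ggggggggggggggggggggggggggggggggggggggggggggggggggggggggggg################
220 ggggggggggggggggggggggggggggggggggggggggggggggggggggggggggggggggggggggggggggggggggggggggggggggggggggggg#################
221 gggggggggggggggggggggggggggggggggggggggggggggggggggggggggggggggggggggggggggggggggggggggggggggggggggggggg################
222 gggggggggggggggggggggggggggggggggggggggggggggggggggggggggggggggggggggggggggggggggggggggggggggggggggggggg################
223 gggggggggggggggggggggggggggggggggggggggggggggggggggggggggggggggggggggggggggggggggggggggggggggggggggggggg################
224 gggggggggggggggggggggggggggggggggggggggggggggggggggggggggggggggggggggggggggggggggggggggggggggggggggggggg################
```

```bash
cat > fit2.py <<'E'
from h import *
from scipy.optimize import minimize
eye=np.array([.5451,-.0937,.068])
def run(cut=3,show=True,bias=(.3,.7)):
    s=sense();p=s['tool_pos'];tx=Rn.from_quat(s['tool_rot']).as_matrix()[:,0];ty=np.cross([0,0,-1.],tx)
    c=cap('scene');h=cv2.cvtColor(c['frame'],cv2.COLOR_RGB2HSV);uv=proj(c,[p])[0]
    m=((h[:,:,0]>19)&(h[:,:,0]<37)&(h[:,:,1]>100)&(h[:,:,2]>55)).astype(np.uint8)
    yy,xx=np.indices(m.shape);r0=int(uv[1])+cut;m[(yy<r0)|(np.hypot(xx-uv[0],yy-uv[1])>70)]=0
    m=cv2.morphologyEx(m,cv2.MORPH_CLOSE,cv2.getStructuringElement(cv2.MORPH_ELLIPSE,(7,7)));m[yy<r0]=0
    n,l,st,_=cv2.connectedComponentsWithStats(m);i=1+np.argmax(st[1:,4]);x0,y0,w,hh,_=st[i]
    x0-=12;w+=24;hh+=12;S=6;M=cv2.resize((l==i).astype(np.uint8)[y0:y0+hh,x0:x0+w],None,fx=S,fy=S,interpolation=cv2.INTER_NEAREST)
    def lens(v):
        ph=np.radians(v[0]);u=tx*np.sin(ph)+np.array([0,0,1])*np.cos(ph);return p-(.1+v[2]/1e3)*u+v[1]/1e3*tx+v[3]/1e3*ty,u
    def cost(v):
        L,u=lens(v);e2=np.cross(u,ty);th=np.linspace(0,2*np.pi,48)[:-1];mm=np.zeros(M.shape,np.uint8)
        ring=lambda z,r:L+z/1e3*u+r/1e3*(np.cos(th)[:,None]*ty+np.sin(th)[:,None]*e2)
        for a,b in(((0,19),(26,19)),((26,19),(40,14)),((40,14),(125,14))):
            q=(proj(c,np.r_[ring(*a),ring(*b)])+bias-[x0,y0]+.5)*S-.5
            cv2.fillConvexPoly(mm,np.round(cv2.convexHull(q.astype(np.float32))*256).astype(np.int32),1,shift=8)
        return 1-(mm&M).sum()/max((mm|M).sum(),1)+1e-3*v[3]**2
    B=None
    for ph in(38,46,54):
        o=minimize(cost,[ph,-6,0,0],method='Nelder-Mead',options=dict(initial_simplex=[[ph,-6,0,0],[ph+6,-6,0,0],[ph,2,0,0],[ph,-6,8,0],[ph,-6,0,3]],xatol=.05,fatol=1e-4,maxiter=500))
        if B is None or o.fun<B.fun:B=o
    L,u=lens(B.x);v=eye-L;al=-v@u
    print('cut',cut,B.x.round(1),'cost',round(B.fun,3),'lens',L.round(4),'dist',np.linalg.norm(v).round(4),'axial',al.round(4),'miss mm [tx,ty,z]',((v+al*u)@np.c_[tx,ty,[0,0,1]]*1e3).round(1))
    return p,tx,L,u
E
python3 - <<'E'
from fit2 import *
for k in(3,8,12):p,tx,L,u=run(k)
print(p)
E
```

```text
cut 3 [ 49.9 -11.3  -3.    1.9] cost 0.079 lens [ 0.5403 -0.1627  0.1487] dist 0.1063 axial 0.1049 miss mm [tx,ty,z] [ 11.   -2.1 -13.1]
cut 8 [ 49.4 -10.4  -2.1   2.2] cost 0.082 lens [ 0.54   -0.1634  0.1475] dist 0.1059 axial 0.1048 miss mm [tx,ty,z] [  9.7  -2.3 -11.4]
cut 12 [49.3 -9.7 -2.1  2.3] cost 0.081 lens [ 0.5399 -0.1642  0.1473] dist 0.1062 axial 0.1053 miss mm [tx,ty,z] [  9.2  -2.4 -10.7]
[ 0.53888564 -0.24818561  0.21113202]
```

```bash
python3 - <<'E'
from fit2 import *
s=sense();p=s['tool_pos'];tx=Rn.from_quat(s['tool_rot']).as_matrix()[:,0];c=cap('scene')
h=cv2.cvtColor(c['frame'],cv2.COLOR_RGB2HSV);m=(h[:,:,0]>19)&(h[:,:,0]<37)&(h[:,:,1]>100)&(h[:,:,2]>55)
ys=np.arange(113,129);l=[];r=[]
for y in ys:
    x=np.nonzero(m[y,215:250])[0]+215;l.append(x.min());r.append(x.max())
for e in(l,r):print('edge deg',np.degrees(np.arctan(np.polyfit(ys,e,1)[0])))
for ph in(42,44,46,48,50,52):
    a=np.radians(ph);u=tx*np.sin(a)+np.array([0,0,1])*np.cos(a);L=p-.097*u-.010*tx
    v=-np.array(c['R']).T@c['t']-p;nn=np.cross(u,v);nn/=np.linalg.norm(nn);out=[]
    for sg in(-14e-3,14e-3):
        q=proj(c,[L+.045*u+sg*nn,L+.085*u+sg*nn]);d=q[0]-q[1];out.append(np.degrees(np.arctan2(d[0],d[1])).round(1))
    print(ph,out)
E
```

```text
edge deg 26.834043470774294
edge deg 28.290705638147134
42 [np.float64(24.5), np.float64(24.2)]
44 [np.float64(25.2), np.float64(25.0)]
46 [np.float64(25.9), np.float64(25.7)]
48 [np.float64(26.6), np.float64(26.5)]
50 [np.float64(27.3), np.float64(27.2)]
52 [np.float64(28.0), np.float64(28.0)]
```

```bash
python3 - <<'E'
from fit2 import *
s=sense();p=s['tool_pos'];tx=Rn.from_quat(s['tool_rot']).as_matrix()[:,0];c=cap('wrist');f=c['frame'];h=cv2.cvtColor(f,cv2.COLOR_RGB2HSV)
for ph in(44,50):
    a=np.radians(ph);u=tx*np.sin(a)+np.array([0,0,1])*np.cos(a);L=p-.097*u-.010*tx;print(ph,proj(c,[L+.142*u,L+.13*u,L+.1*u]).round(1).tolist())
for y in range(190,322,2):
    print(y,''.join('Y' if 19<H<37 and S>100 and V>50 else '#' if V<28 else '+' if V<45 else '-' if V<70 else 'w' if V>190 and S<70 else 'g' if S<70 else '.' for H,S,V in h[y,215:345:1].astype(int)))
E
```

```text
44 [[280.8, 270.6], [280.7, 282.8], [280.3, 306.2]]
50 [[280.8, 257.1], [280.6, 273.5], [280.3, 305.4]]
190 .........................wwwwwwwwwwwwwwwwwwwwwwwwwwwwwwwwwwwwwwwwwwwwwwwwwwwwwwwwwwwwwwwwwwwwwwwwwwwwwwwwwwwwwwwwwwwwwwwwwwwwwwwww
192 ..........................wwwwwwwwwwwwwwwwwwwwwwwwwwwwwwwwwwwwwwwwwwwwwwwwwwwwwwwwwwwwwwwwwwwwwwwwwwwwwwwwwwwwwwwwwwwwwwwwwwwwwwww
194 ..........................wwwwwwwwwwwwwwwwwwwwwwwwwwwwwwwwwwwwwwwwwwwwwwwwwwwwwwwwwwwwwwwwwwwwwwwwwwwwwwwwwwwwwwwwwwwwwwwwwwwwwwww
196 ...........................wwwwwwwwwwwwwwwwwwwwwwwwwwwwwwwwwwwwwwwwwwwwwwwwwwwwwwwwwwwwwwwwwwwwwwwwwwwwwwwwwwwwwwwwwwwwwwwwwwwwwww
198 ............................wwwwwwwwwwwwwwwwwwwwwwwwwwwwwwwwwwwwwwwwwwwwwwwwwwwwwwwwwwwwwwwwwwwwwwwwwwwwwwwwwwwwwwwwwwwwwwwwwwwwww
200 ............................wwwwwwwwwwwwwwwwwwwwwwwwwwwwwwwwwwwwwwwwwwwwwwwwwwwwwwwwwwwwwwwwwwwwwwwwwwwwwwwwwwwwwwwwwwwwwwwwwwwwww
202 .............................wwwwwwwwwwwwwwwwwwwwwwwwwwwwwwwwwwwwwwwwwwwwwwwwwwwwwwwwwwwwwwwwwwwwwwwwwwwwwwwwwwwwwwwwwwwwwwwwwwwww
204 ..............................wwwwwwwwwwwwwwwww
[... 7213 characters left out ...]
-------------------------
312 ----------------------------------------------------------------------------------------------------------------------------------
314 ++###+###+++++++++++++++Y-++#+++#+##++++###++++#++++++++++++++++++#+++##+++++++++++#++##++++++##+++#++#--+++++++++++++++#####+#+##
316 #########+++++++++++++++YY++++++#++++##+++++++++++###+++++#+#++#++#+++++++++##+++#++++++++++#++##++++++--+++++++++++++#+###+#+####
318 #+#######+--------------YY.+++#++#+++++####+++++++++#+++++++#++#++++++#+#++++++##+++#+++#++++#+++++++#--++++++++++++++++###+#++##+
320 #########+--------------+YY-#+##+++++##+++#+++++##+++#+++++++#+++###+++++++++++#+#+++++#++++#++++++##+YY++++++++++++++++#####+##+#
```

```bash
cat > fit3.py <<'E'
from h import *
from scipy.optimize import minimize
eye=np.array([.5451,-.0937,.068])
def arc(c):
    # upper boundary of the dark tail in the wrist picture, columns near its middle
    V=c['frame'].max(2).astype(int);cols=np.arange(262,298);rows=[]
    for x in cols:
        d=np.nonzero(V[225:274,x]<72)[0];rows.append(225+d.min() if len(d) else np.nan)
    return cols,np.array(rows,float)
def run(cut=5,bias=(.3,.7),ww=.002,fix=None):
    s=sense();p=s['tool_pos'];tx=Rn.from_quat(s['tool_rot']).as_matrix()[:,0];ty=np.cross([0,0,-1.],tx)
    c=cap('scene');cw=cap('wrist');cols,rows=arc(cw)
    h=cv2.cvtColor(c['frame'],cv2.COLOR_RGB2HSV);uv=proj(c,[p])[0]
    m=((h[:,:,0]>19)&(h[:,:,0]<37)&(h[:,:,1]>100)&(h[:,:,2]>55)).astype(np.uint8)
    yy,xx=np.indices(m.shape);r0=int(uv[1])+cut;m[(yy<r0)|(np.hypot(xx-uv[0],yy-uv[1])>70)]=0
    m=cv2.morphologyEx(m,cv2.MORPH_CLOSE,cv2.getStructuringElement(cv2.MORPH_ELLIPSE,(7,7)));m[yy<r0]=0
    n,l,st,_=cv2.connectedComponentsWithStats(m);i=1+np.argmax(st[1:,4]);x0,y0,w,hh,_=st[i]
    x0-=12;w+=24;hh+=12;S=6;M=cv2.resize((l==i).astype(np.uint8)[y0:y0+hh,x0:x0+w],None,fx=S,fy=S,interpolation=cv2.INTER_NEAREST)
    th=np.linspace(0,2*np.pi,61)[:-1]
    def lens(v):
        ph=np.radians(v[0]);u=tx*np.sin(ph)+np.array([0,0,1])*np.cos(ph);return p-(.1+v[2]/1e3)*u+v[1]/1e3*tx+v[3]/1e3*ty,u
    def parts(v):
        L,u=lens(v);e2=np.cross(u,ty);mm=np.zeros(M.shape,np.uint8)
        ring=lambda z,r:L+z/1e3*u+r/1e3*(np.cos(th)[:,None]*ty+np.sin(th)[:,None]*e2)
        for a,b in(((0,19),(26,19)),((26,19),(40,14)),((40,14),(125,14))):
            q=(proj(c,np.r_[ring(*a),ring(*b)])+bias-[x0,y0]+.5)*S-.5
            cv2.fillConvexPoly(mm,np.round(cv2.convexHull(q.astype(np.float32))*256).astype(np.int32),1,shift=8)
        q=proj(cw,np.r_[ring(142,14),ring(130,14)]);hq=cv2.convexHull(q.astype(np.float32)).reshape(-1,2)
        W=np.zeros(cw['frame'].shape[:2],np.uint8);cv2.fillConvexPoly(W,np.round(hq).astype(np.int32),1)
        up=q[q[:,1]<np.median(q[:,1])];up=hq[hq[:,1]<hq[:,1].mean()];up=up[np.argsort(up[:,0])]
        e=np.nanmean(np.abs(np.interp(cols,up[:,0],up[:,1])-rows))
        return 1-(mm&M).sum()/max((mm|M).sum(),1),e
    def cost(v):
        a,e=parts(v);return a+ww*e**2+1e-3*v[3]**2
    B=None
    for ph in((38,46,54) if fix is None else (fix,)):
        f=cost if fix is None else (lambda v:cost(np.r_[fix,v[1:]]))
        o=minimize(f,[ph,-6,0,0],method='Nelder-Mead',options=dict(initial_simplex=[[ph,-6,0,0],[ph+6,-6,0,0],[ph,2,0,0],[ph,-6,8,0],[ph,-6,0,3]],xatol=.05,fatol=1e-4,maxiter=500))
        if B is None or o.fun<B.fun:B=o
    x=B.x if fix is None else np.r_[fix,B.x[1:]]
    L,u=lens(x);v=eye-L;al=-v@u
    print(x.round(1),'scene,arc',np.round(parts(x),3),'lens',L.round(4),'dist',np.linalg.norm(v).round(4),'miss [tx,ty,z]',((v+al*u)@np.c_[tx,ty,[0,0,1]]*1e3).round(1))
    return rows
E
python3 - <<'E'
from fit3 import *
print(run())
for f in(43,45,47,49,51):run(fix=f)
E
```

```text
[ 46.7 -25.5 -14.3  -1.2] scene,arc [0.077 0.501] lens [ 0.5436 -0.1603  0.1524] dist 0.1075 miss [tx,ty,z] [ 10.9   1.1 -11.5]
[259. 258. 258. 257. 257. 256. 256. 256. 256. 256. 256. 256. 256. 256.
 256. 255. 255. 255. 255. 255. 255. 255. 255. 255. 255. 256. 256. 256.
 256. 257. 257. 258. 258. 258. 259. 259.]
[ 43.  -21.3 -12.    0.9] scene,arc [0.092 0.964] lens [ 0.5411 -0.1668  0.1468] dist 0.1075 miss [tx,ty,z] [ 0.1 -1.1 -0.1]
[ 45.  -23.7 -13.3  -0.1] scene,arc [0.085 0.441] lens [ 0.5423 -0.1632  0.1498] dist 0.1074 miss [tx,ty,z] [ 6.1 -0.1 -6.1]
[ 47.  -26.2 -15.1  -1.2] scene,arc [0.09  0.513] lens [ 0.5435 -0.16    0.1533] dist 0.108 miss [tx,ty,z] [ 11.7   1.  -12.5]
[ 49.  -27.9 -15.5  -2. ] scene,arc [0.082 1.026] lens [ 0.5445 -0.1567  0.1557] dist 0.108 miss [tx,ty,z] [ 16.3   1.9 -18.8]
[ 51.  -30.3 -17.7  -3. ] scene,arc [0.081 1.633] lens [ 0.5456 -0.1541  0.1594] dist 0.1095 miss [tx,ty,z] [ 20.8   2.8 -25.7]
```

>>> play_rows --pt "0.07 0.03 0.24 0" --pt "0.07 0 0.24 0" --pt "0.07 0 0.24 0" --pt "0 0 0 0" --pt "0 0 0 0" --pt "0 0 0 0" --pt "0 0 0 0" --pt "0 0 0 0"

```text
clock: 30.35
tool_pos: [0.5382, -0.2523, 0.1969]
tool_rot: [-0.693, 0.721, -0.0, 0.0]
wrist_force: [0.8, 0.4, -1.5]
finger_gap: 0.308
grasp_force: 45.0
```

```bash
python3 - <<'E'
from fit3 import *
s=sense();print(s['tool_pos'],s['joint_vel'].round(3),s['grasp_force'],s['finger_gap'])
run();run(cut=10)
for f in(44,46,48):run(fix=f)
# brightness of eye & lever check in scene
c=cap('scene');f=c['frame'];uv=proj(c,[eye])[0].round().astype(int);print(uv);print(f[uv[1]-3:uv[1]+4,uv[0]-4:uv[0]+5].tolist())
E
```

```text
[ 0.53822781 -0.25229956  0.19694992] [-0.001  0.002 -0.001 -0.001 -0.002 -0.001] 44.99859318137169 0.3082728245995399
[ 48.  -27.7 -16.8  -1.6] scene,arc [0.093 0.782] lens [ 0.5434 -0.1629  0.1413] dist 0.1008 miss [tx,ty,z] [ 5.4  1.  -6. ]
[ 45.8 -24.8 -14.5  -0.4] scene,arc [0.096 0.427] lens [ 0.5419 -0.1663  0.1373] dist 0.1004 miss [tx,ty,z] [-0.7 -0.3  0.8]
[ 44.  -23.3 -14.6  -0.2] scene,arc [0.1   0.434] lens [ 0.5416 -0.1697  0.1354] dist 0.1016 miss [tx,ty,z] [-5.7 -0.5  5.5]
[ 46.  -25.4 -15.3  -0.9] scene,arc [0.097 0.402] lens [ 0.5424 -0.1661  0.138 ] dist 0.1007 miss [tx,ty,z] [ 0.   0.1 -0. ]
[ 48.  -27.4 -16.2  -1.7] scene,arc [0.092 0.82 ] lens [ 0.5433 -0.1628  0.1407] dist 0.1004 miss [tx,ty,z] [ 5.2  1.  -5.8]
[261 185]
[[[144, 159, 162], [142, 158, 160], [145, 161, 163], [143, 159, 162], [141, 157, 160], [142, 157, 159], [142, 159, 160], [140, 155, 158], [141, 156, 158]], [[145, 161, 164], [145, 160, 162], [144, 160, 164], [143, 159, 161], [145, 156, 159], [145, 154, 157], [138, 149, 152], [121, 132, 133], [129, 136, 137]], [[145, 161, 164], [144, 159, 162], [144, 159, 162], [146, 154, 157], [151, 131, 133], [161, 120, 119], [132, 107, 108], [94, 91, 91], [127, 120, 114]], [[146, 160, 163], [140, 155, 158], [139, 150, 153], [148, 123, 124], [170, 88, 87], [154, 69, 67], [121, 74, 67], [150, 125, 111], [194, 141, 111]], [[140, 154, 158], [118, 131, 132], [103, 108, 110], [118, 77, 76], [140, 75, 72], [135, 90, 81], [185, 124, 86], [237, 168, 108], [243, 157, 93]], [[124, 132, 133], [91, 97, 98], [89, 87, 87], [128, 118, 113], [177, 171, 162], [168, 144, 130], [233, 145, 92], [250, 165, 82], [250, 155, 74]], [[141, 144, 138], [144, 144, 138], [187, 186, 178], [228, 228, 220], [240, 238, 232], [186, 174, 162], [212, 128, 84], [247, 145, 70], [250, 150, 70]]]
```

```bash
python3 -c "
from h import *
print(job_done())"
```

```text
the job is handed in; nothing more can be done
None
```

I handed the job in at about 30 s of robot time. The module is fully seated with its eye facing away from the lever, and the lever is shut. The torch is held still about 10 cm from the eye, tilted an estimated 46° against the ideal 45°, with its beam within about 5 mm of the eye centre by camera measurement. No judging result was returned.

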